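Hold the loose hinge leaf lined up in the jamb's hinge

ROBOT

A 7-joint arm with a two-finger parallel gripper is mounted at the origin on a cart in front of the work surface, level with it; the furniture and walls round the work are solid. World frame = base frame: x ahead of the robot, y to its left, z up, the work surface at z = 0. Lengths are in m, angles in rad, forces in N, time in s.
With the tool pointing down it reaches from about 0.425 to 0.925 m from the base axis. Payload 6.8 kg.
Tool frame: the origin (TCP) lies at the very end of the fingers, on their centre line; the grasp point (between the pads) lies 19 mm behind it; y points along the fingers, x is the direction in which the jaws open and shut, and the axes are right-handed (so a half turn about y gives the same grasp; the last joint's range is limited). The gripper opens to 85 mm and grips with 20 to 120 N. Pads are 22 mm wide; open, the fingers measure 114 mm over their backs; the gripper's body (76 mm by 85 mm) begins 54 mm behind the grasp point. The pads swing forward as they close: fully open they stand 13 mm farther back than shut.
Start: joints at [-1.39, 0.477, 0.022, 1.555, -0.011, 1.109, -0.083], TCP at [0.192, 0.647, 0.231] pointing down, gripper open.
Joint ranges: [-2.96, 2.96], [-0.34, 2.1], [-1.41, 1.46], [0.24, 2.44], [-1.37, 4.51], [0.17, 1.92], [-2.96, 2.96]. Speed limits (rad/s): [2.39, 2.39, 3.14, 3.14, 3.14, 3.14, 3.14].

INTERFACE

Orientations are given as a rotation vector (axis times angle).
In Python, from bench import r, imaging gives the robot as it stands.
- The arm moves only by the shell command python3 -m jog 'ROWS' [FORCE]. ROWS is text: rows parted by semicolons, each of 7 numbers parted by spaces: the turn, a rotation vector about the tool's x, y, z in degrees, then the shift along the tool's x, y, z in mm, then the opening, from 0 (shut) to 1 (fully open). A call has exactly 5 rows; each row shifts and turns the commanded pose from where the row before left it, along the tool's axes as they then stand; what a row does not reach is not made up. A row lasts 1/12 s, in which the tool goes at most 41.7 mm and 7.16 degrees, less where a joint would pass 70% of its speed; a pose out of reach is approached as far as the arm can. A call with a gripper value outside its range is refused whole. The fingers move at their own pace and stop on an object; FORCE is the grip in N (left out, the last holds). Time passes only in rows, so rows that do not move let the fingers close, or fill a call up. It gives the time, the measured TCP pose, the force and the opening at its end, in the units of the state.
- r.get_obs(): the state, without advancing time (a new reading comes with each control period).
- imaging.grab_frame(name): name is "scene" or "side" or "wrist"; returns a dict with "color" (420x560x3 uint8, red, green, blue), "z_map" (420x560 float32, m along the optical axis (not along the pixel's ray), 0 where there is no reading), "fx", "fy", "cx", "cy" (pixels), "k1" (the pictures are not rectified: a ray, as slopes to the right and down, at radius r is drawn at 1 + k1 r^2 times it, then the intrinsics apply), "world_to_cam" (4x4, takes a point from world to camera coordinates); the wrist camera has in their place "hand_eye" (4x4, takes a point from camera to tool coordinates, whose origin is the TCP and whose axes are the tool frame's). Camera axes: x right, y up, looking along -z (the intrinsics and any distortion apply to the point x, -y, -z); pixel columns grow to the right and rows downward; lengths in m; the calibration is good to about 2 mm. A picture is of the moment at which its call begins: read the wrist's pose just before it.
- r.hand_in(): hands the job in, once; it reports no verdict.
The state is a dict: "clock": time; "joints": joint angles; "qvel": joint speeds; "tau": joint torques, N m; "tcp_pos": TCP position; "orientation": TCP orientation; "contact_force": force on the tool from outside, world axes, zero at the start; "moment": the same for the moment, N m; "grip_width": finger opening in m.
Only numpy, scipy, OpenCV 4.12 (cv2) and the standard library are available. Lean on these libraries where they do the work, as an engineer would, in place of code of your own. Each camera call takes 0.05 s, during which the arm holds its last target.

TASK

Pick up the loose hinge leaf that has a single middle knuckle, fit that knuckle between the two knuckles of the leaf screwed on the wooden jamb block, with the plate reaching out from the block, and finish while holding it there in the air, the knuckle holes in one line so that a pin could be pushed through. Do not force or press it against the jamb, and leave the other loose leaf, the hinge pin and the eraser where they lie.

Things in the scene. Friction and masses are not known exactly. Their poses are not given: they have to be found in the camera images.
- leaf_grip (a point): Loose hinge leaf to use: bare steel, lying flat, ONE knuckle in the middle of one edge, 0.1 to 0.21 kg. Plate 64 (x) x 50 (y) x 6 mm. This point: mid thickness (3 mm above its underside), 4 mm from the plate's middle towards the knuckle, near the centre of mass; pinch the 50 mm apart side edges here. x towards the knuckle, y along the hinge line, z up. Plate and knuckle undersides are level.
- leaf_axis (a point): Centre of that leaf's knuckle hole: 41 mm along x and 7 mm along z from leaf_grip. Knuckle 20 mm outside diameter, 12 mm hole, 20 mm long; y along the hole. Same axes as leaf_grip.
- jamb_axis (a point): Where the loose leaf's knuckle centre must come: middle of the 24 mm gap between the two knuckles (20 mm thick, 12 mm holes, 14 mm long) on the jamb, on their hole line, 76 mm above the table. y along the holes, x towards the block, z up. The gap is open above, below and in front (-x). Matched, the loose leaf's axes are parallel to these and its plate's edge clears these knuckles by 3 mm.
- jamb: Wooden jamb block on a plywood foot, 80 mm wide, 64 mm high, fixed, with a 6 mm steel hinge leaf on its top whose two knuckles overhang its front (-x). Origin under its foot, on a 2 mm mat; jamb_axis is 33 mm in front of it (-x) and 74 mm above it. Same axes as jamb_axis.
- spare_grip (a point): The other loose hinge leaf, to be left alone: same plate and axes, but TWO knuckles (14 mm long) with a gap between. Point 4 mm from its plate's middle towards the knuckles, 3 mm above its underside. The two loose leaves swap places from start to start.
- hinge_pin: Steel hinge pin 7 mm thick, 70 mm long, with a 13 mm head, lying on the table along its y; leave alone. Origin under its middle.
- eraser: Small eraser in a sleeve, 16 x 36 x 11 mm; leave alone. Origin under its middle.

How it is judged:
By the outcome, as a careful person would: the job done as asked, in the order asked, and still so for the second after the job is handed in, while the arm keeps its last pose, push and grip.
It also fails if it takes over 42 s, if anything falls off the work surface, if the arm or the gripper's body presses on something with over 40 N, if the wrist force passes 120 N, or if a joint passes its speed limit or range.

## Working session

There is one attempt and no reset: what is moved stays moved. The work goes in short steps, Python scripts to look and compute and a shell command to move; the robot and the scene stay as the last step left them, time stands still between calls to the robot, and variables do not carry over. Pictures are saved under pics/ and viewed, and the job is handed in when it is done.

```bash
ls; mkdir -p pics; cat > h.py <<'E'
import numpy as np, cv2
from scipy.spatial.transform import Rotation as R
from bench import r, imaging
def tool():
    o=r.get_obs(); T=np.eye(4); T[:3,:3]=R.from_rotvec(o['orientation']).as_matrix(); T[:3,3]=o['tcp_pos']; return T
def grab(n,save=None):
    T=tool(); f=imaging.grab_frame(n)
    f['c2w']= T@np.array(f['hand_eye']) if n=='wrist' else np.linalg.inv(np.array(f['world_to_cam']))
    if save: cv2.imwrite('pics/'+save,f['color'][:,:,::-1])
    return f
def rays(f,uv):
    uv=np.atleast_2d(np.float64(uv))
    K=np.array([[f['fx'],0,f['cx']],[0,f['fy'],f['cy']],[0,0,1]])
    s=cv2.undistortPoints(uv.reshape(-1,1,2),K,np.array([f['k1'],0,0,0,0.])).reshape(-1,2)
    d=np.c_[s[:,0],-s[:,1],-np.ones(len(s))]
    return f['c2w'][:3,3], d@f['c2w'][:3,:3].T
def plane(f,uv,z):
    o,d=rays(f,uv); t=(z-o[2])/d[:,2]; return o+d*t[:,None]
def depth(f,uv):
    uv=np.atleast_2d(uv); o,d=rays(f,uv); z=np.array([f['z_map'][int(v),int(u)] for u,v in uv]); return o+d*z[:,None]
E
python3 - <<'E'
from h import *
o=r.get_obs(); print(o)
for n in ['scene','side','wrist']:
    f=grab(n,n+'0.png'); print(n,f['fx'],f['cx'],f['cy'],f['k1'],f['c2w'].round(3).tolist())
    np.savez('f_'+n+'0.npz',**f)
E
```

```text
pics
{'clock': 0.0, 'joints': array([-1.39006429,  0.47780336,  0.02233893,  1.55650383, -0.01151679,
        1.10929639, -0.08310575]), 'qvel': array([-0.00195292, -0.00013641, -0.0016643 ,  0.00224285,  0.00096423,
       -0.00037431,  0.00111056]), 'tau': array([ 1.29336013e-04, -5.96452439e+01,  1.60799369e+00, -2.81198269e+01,
        1.24275152e-02,  9.17411700e-03, -2.48063679e-05]), 'tcp_pos': array([0.19209719, 0.64644138, 0.23030141]), 'orientation': array([-1.33335571, -0.99283938,  0.99521768]), 'contact_force': array([ 0.08235903,  0.15786404, -0.8535921 ]), 'moment': array([0.00193657, 0.01232652, 0.07510662]), 'grip_width': 0.08552676374405609}
scene 379.57641606229754 286.48319986064797 210.17272669279257 -0.09218112459995799 [[-0.997, 0.045, -0.064, 0.437], [-0.078, -0.708, 0.702, 0.724], [-0.014, 0.705, 0.71, 0.801], [0.0, 0.0, 0.0, 1.0]]
side 456.9081838398258 281.0491986523467 207.63643307607234 -0.1384843818625505 [[-0.008, -0.699, 0.715, 1.395], [1.0, -0.004, 0.008, 0.066], [-0.002, 0.715, 0.699, 0.945], [0.0, 0.0, 0.0, 1.0]]
wrist 358.3489566123816 279.8499368107395 211.5408922174144 -0.017387052711616793 [[0.285, -0.921, -0.265, 0.124], [0.959, 0.273, 0.08, 0.667], [-0.001, -0.276, 0.961, 0.373], [0.0, 0.0, 0.0, 1.0]]
```

View pics/scene0.png

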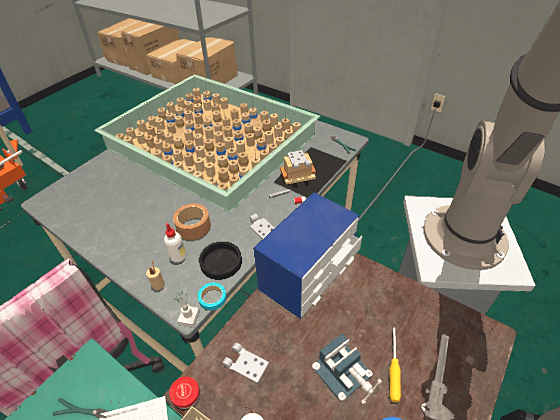

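View pics/side0.png

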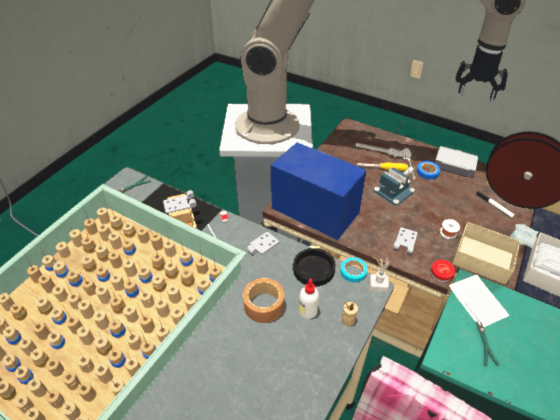

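View pics/wrist0.png

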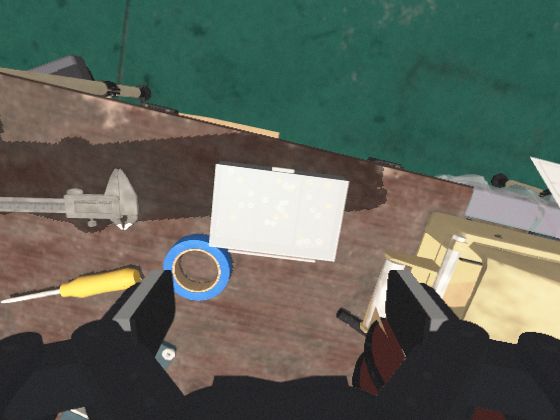

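```bash
python3 - <<'E'
import cv2,numpy as np
s=cv2.imread('pics/scene0.png');d=cv2.imread('pics/side0.png')
z=lambda i,x,y,w,h:cv2.resize(i[y:y+h,x:x+w],(400,300),interpolation=cv2.INTER_CUBIC)
cv2.imwrite('pics/zoom0.png',np.vstack([np.hstack([z(s,240,140,120,90),z(s,210,330,80,60)]),np.hstack([z(d,140,180,160,120),z(d,370,210,80,60)])]))
E
cat > q.py <<'E'
from h import *
E
python3 - <<'E'
from h import *
f=dict(np.load('f_scene0.npz')); g=dict(np.load('f_side0.npz'))
np.set_printoptions(precision=3,suppress=True)
print(depth(f,[(245,362),(230,347),(262,226),(297,160),(262,145),(340,395)]))
print(depth(g,[(405,240),(264,243),(178,203),(225,217)]))
print(plane(f,[(245,362),(262,226)],0.003))
print(plane(g,[(405,240),(264,243)],0.003))
E
```

```text
[[ 0.563  0.399  0.003]
 [ 0.602  0.366 -0.   ]
 [ 0.574  0.006  0.006]
 [ 0.488 -0.221  0.07 ]
 [ 0.614 -0.334  0.041]
 [ 0.361  0.458  0.013]]
[[ 0.558  0.401  0.003]
 [ 0.573  0.01   0.007]
 [ 0.488 -0.23   0.074]
 [ 0.481 -0.104  0.013]]
[[0.563 0.399 0.003]
 [0.574 0.003 0.003]]
[[0.558 0.401 0.003]
 [0.57  0.01  0.003]]
```

View pics/zoom0.png

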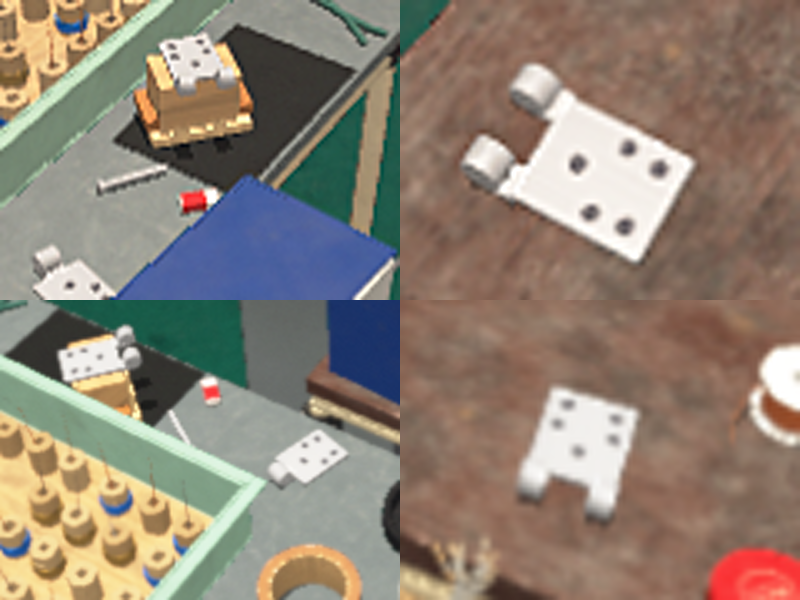

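```bash
cat >> h.py <<'E'
np.set_printoptions(precision=4,suppress=True)
def cloud(f):
    v,u=np.mgrid[0:420,0:560]; m=f['z_map']>0
    o,d=rays(f,np.c_[u[m],v[m]]); P=np.full((420,560,3),np.nan); P[m]=o+d*f['z_map'][m][:,None]; return P
def plan(pos,Rt=None):
    """turn and shift from present pose, tool axes"""
    T=tool(); 
    if Rt is None: Rt=T[:3,:3]
    D=T[:3,:3].T@Rt
    print('turn deg',np.degrees(R.from_matrix(D).as_rotvec()).round(2),'shift (before turn axes) mm',(T[:3,:3].T@(np.array(pos)-T[:3,3])*1000).round(1),
     'shift(after-turn axes)',(Rt.T@(np.array(pos)-T[:3,3])*1000).round(1))
def tR(ax):  # tool pointing down, tool x along azimuth ax(deg)
    a=np.radians(ax); x=np.array([np.cos(a),np.sin(a),0]); y=np.array([0,0,-1.]); return np.c_[x,y,np.cross(x,y)]
E
python3 - <<'E'
from h import *
f=dict(np.load('f_scene0.npz')); P=cloud(f)
C=f['color'].astype(int); m=(C[...,2]>C[...,0]+30)&(C[...,2]>C[...,1]+30); m[:190]=0; m[320:]=0;m[:,:250]=0
q=P[m]; print(np.nanpercentile(q,[1,99],axis=0))
q=P[75:210,95:320].reshape(-1,3); print(np.nanpercentile(q,[1,99],axis=0))
T=tool(); print(T); print('tool x az',np.degrees(np.arctan2(T[1,0],T[0,0])))
plan([0.545,0.0,0.25])
E
```

```text
[[0.346  0.0481 0.0084]
 [0.5541 0.2821 0.1665]]
[[ 0.4245 -2.3446 -0.748 ]
 [ 2.3143 -0.0156  0.1008]]
[[ 0.2849 -0.0003 -0.9586  0.1921]
 [ 0.9586 -0.0014  0.2849  0.6466]
 [-0.0014 -1.     -0.0001  0.2305]
 [ 0.      0.      0.      1.    ]]
tool x az 73.44998520648866
turn deg [0. 0. 0.] shift (before turn axes) mm [-519.3  -18.7 -522.5] shift(after-turn axes) [-519.3  -18.7 -522.5]
```

```bash
python3 - <<'E'
from h import *
for n in ['scene','side']:
    f=dict(np.load(f'f_{n}0.npz')); P=cloud(f); C=f['color'].astype(int)
    b=(C[...,2]>C[...,0]+30)&(C[...,2]>C[...,1]+30)
    m=b&(abs(P[...,2]-.163)<.012)&(abs(P[...,1]-.15)<.2)
    q=P[m][:,:2].astype(np.float32); rr=cv2.minAreaRect(q*1000); print(n,'boxtop',rr,cv2.boxPoints(rr), np.median(P[m][:,2]))
    for c in [(0.572,0.006),(0.56,0.4)]:
        g=(C.min(-1)>150)&(np.hypot(P[...,0]-c[0],P[...,1]-c[1])<.07)&(P[...,2]<.03)
        vv,uu=np.nonzero(g); p=plane(f,np.c_[uu,vv],0.006)[:,:2]
        print(len(p), cv2.minAreaRect((p*1000).astype(np.float32)))
    g=(C.min(-1)>150)&(np.hypot(P[...,0]-.488,P[...,1]+.22)<.08)&(P[...,2]>.055)&(P[...,2]<.1)
    vv,uu=np.nonzero(g); p=P[g][:,:2]; print(len(p), cv2.minAreaRect((p*1000).astype(np.float32)),np.median(P[g],axis=0))
E
```

```text
scene boxtop ((442.7926940917969, 155.54469299316406), (227.39669799804688, 130.77171325683594), 55.65712356567383) [[324.6629  98.5537]
 [432.638   24.7796]
 [560.9225 212.5357]
 [452.9474 286.3098]] 0.16404041912162798
696 ((588.2999267578125, 0.9444122314453125), (137.85498046875, 92.83258819580078), 55.72566223144531)
776 ((561.3031616210938, 399.6163024902344), (56.946781158447266, 88.4357681274414), 66.23664093017578)
280 ((500.2865905761719, -233.80665588378906), (89.6082992553711, 124.47789764404297), 63.42949676513672) [ 0.4938 -0.2363  0.0717]
side boxtop ((441.5745849609375, 155.24459838867188), (225.1807861328125, 135.59664916992188), 55.91068649291992) [[322.3212 100.0011]
 [434.6176  24.0013]
 [560.8279 210.4881]
 [448.5316 286.4879]] 0.1659205438735153
1303 ((582.6580200195312, 2.6803970336914062), (141.12057495117188, 124.45149993896484), 60.00770950317383)
362 ((556.5345458984375, 401.80316162109375), (53.73368453979492, 81.44974517822266), 66.42060852050781)
540 ((499.4725341796875, -234.318603515625), (93.7403335571289, 126.55198669433594), 65.66642761230469) [ 0.4977 -0.2346  0.0744]
```

```bash
python3 - <<'E'
from h import *
s=[cv2.imread('pics/scene0.png')[200:260,230:310],cv2.imread('pics/side0.png')[215:275,230:310]]
cv2.imwrite('pics/zoom1.png',np.hstack([cv2.resize(a,(400,300),interpolation=cv2.INTER_CUBIC) for a in s]))
E
```

```text
(no output)
```

View pics/zoom1.png

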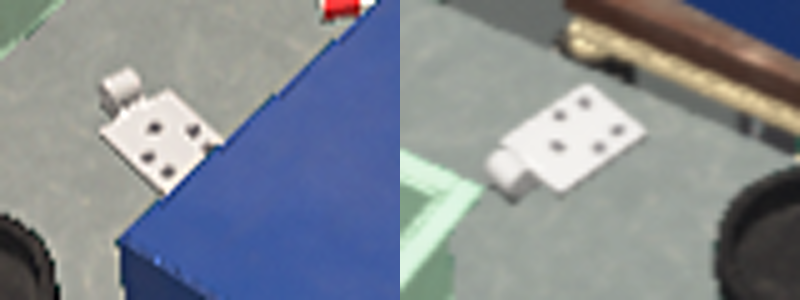

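```bash
python3 - <<'E'
from h import *
g=dict(np.load('f_side0.npz'))
c=np.array([(590,83),(648,130),(565,193),(500,140),(513,168)])
p=plane(g,np.c_[230+(c[:,0]-400)/5-.4,215+c[:,1]/5-.4],0.006); print(p)
for i in range(4): d=p[(i+1)%4]-p[i]; print(np.hypot(*d[:2])*1000,np.degrees(np.arctan2(d[1],d[0])))
print(p[:4].mean(0))
E
```

```text
[[ 0.5289  0.0188  0.006 ]
 [ 0.5637  0.0516  0.006 ]
 [ 0.6089  0.0078  0.006 ]
 [ 0.5716 -0.0291  0.006 ]
 [ 0.5916 -0.0209  0.006 ]]
47.82900538483529 43.30629048474608
63.00316274127746 -44.10204004827099
52.50174504587895 -135.34683977967123
64.19828435376891 131.69124429035162
[0.5683 0.0123 0.006 ]
```

```bash
python3 -m jog '0 5.9 0 0 0 0 1;0 5.9 0 0 0 0 1;0 5.9 0 0 0 0 1;0 5.9 0 0 0 0 1;0 5.9 0 0 0 0 1'; python3 - <<'E'
from h import *
plan([0.568,0.012,0.225],tR(44))
E
```

```text
clock: 0.57
tcp_pos: [0.1921, 0.6468, 0.2309]
orientation: [-1.488, -0.596, 0.596]
contact_force: [0.1, -0.4, 0.6]
grip_width: 0.0852
turn deg [ 0.02 -0.34 -0.04] shift (before turn axes) mm [-166.4    6.3 -718.7] shift(after-turn axes) [-170.6    5.9 -717.7]
```

```bash
python3 -m jog '0 0 0 -8 0 -35 1;0 0 0 -8 0 -35 1;0 0 0 -8 0 -35 1;0 0 0 -8 0 -35 1;0 0 0 -8 0 -35 1';python3 -m jog '0 0 0 -8 0 -35 1;0 0 0 -8 0 -35 1;0 0 0 -8 0 -35 1;0 0 0 -8 0 -35 1;0 0 0 -8 0 -35 1'; python3 - <<'E'
from h import *
plan([0.568,0.012,0.225],tR(44))
E
```

```text
clock: 0.98
tcp_pos: [0.2854, 0.4916, 0.231]
orientation: [-1.487, -0.6, 0.6]
contact_force: [0.7, -0.0, 0.4]
grip_width: 0.0853
clock: 1.4
tcp_pos: [0.378, 0.3378, 0.2312]
orientation: [-1.486, -0.6, 0.6]
contact_force: [0.6, 0.1, 0.1]
grip_width: 0.0852
turn deg [-0.01 -0.04 -0.01] shift (before turn axes) mm [ -89.4    6.2 -366.4] shift(after-turn axes) [ -89.7    6.2 -366.3]
```

```bash
python3 -m jog '0 0 0 -9 0 -36 1;0 0 0 -9 0 -36 1;0 0 0 -9 0 -36 1;0 0 0 -9 0 -36 1;0 0 0 -9 0 -36 1';python3 -m jog '0 0 0 -9 1 -37 1;0 0 0 -9 1 -37 1;0 0 0 -9 1 -37 1;0 0 0 -9 1 -37 1;0 0 0 -9 1 -37 1'; python3 -m jog '0 0 0 0 0 0 1;0 0 0 0 0 0 1;0 0 0 0 0 0 1;0 0 0 0 0 0 1;0 0 0 0 0 0 1'; python3 - <<'E'
from h import *
plan([0.568,0.012,0.225],tR(44))
f=grab('wrist','wrist1.png'); np.savez('f_wrist1.npz',**f); print(tool())
E
```

```text
clock: 1.82
tcp_pos: [0.4705, 0.177, 0.2313]
orientation: [-1.486, -0.6, 0.6]
contact_force: [0.5, 0.3, 1.1]
grip_width: 0.0852
clock: 2.23
tcp_pos: [0.5666, 0.0127, 0.2262]
orientation: [-1.486, -0.6, 0.6]
contact_force: [1.1, 1.5, -0.3]
grip_width: 0.0852
clock: 2.65
tcp_pos: [0.5656, 0.0161, 0.2262]
orientation: [-1.485, -0.602, 0.602]
contact_force: [-0.1, 0.9, -0.2]
grip_width: 0.0854
turn deg [-0.05  0.1   0.01] shift (before turn axes) mm [-1.1  1.2 -4.6] shift(after-turn axes) [-1.1  1.2 -4.6]
[[ 0.7182 -0.0003 -0.6958  0.5657]
 [ 0.6958  0.0006  0.7182  0.0159]
 [ 0.0002 -1.      0.0007  0.2263]
 [ 0.      0.      0.      1.    ]]
```

View pics/wrist1.png

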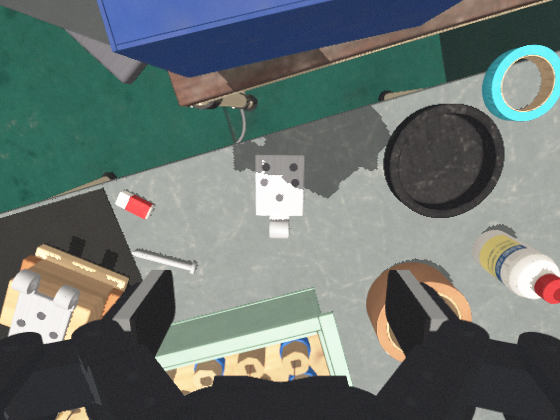

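```bash
python3 - <<'E'
from h import *
f=dict(np.load('f_wrist1.npz'))
im=f['color'][:,:,::-1]
z=lambda x,y,w,h:cv2.resize(im[y:y+h,x:x+w],(8*w,8*h),interpolation=cv2.INTER_CUBIC)
cv2.imwrite('pics/zoom2.png',z(235,145,90,75+25)[:600*2][:800])
cv2.imwrite('pics/zoom2.png',cv2.resize(im[145:245,230:330],(600,600),interpolation=cv2.INTER_CUBIC))
cv2.imwrite('pics/zoom3.png',cv2.resize(im[230:370,0:180],(771,600),interpolation=cv2.INTER_CUBIC))
E
```

```text
(no output)
```

View pics/zoom2.png

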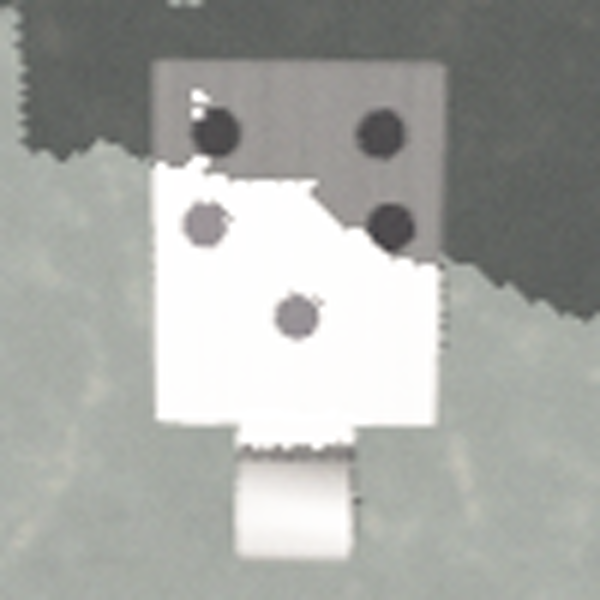

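View pics/zoom3.png

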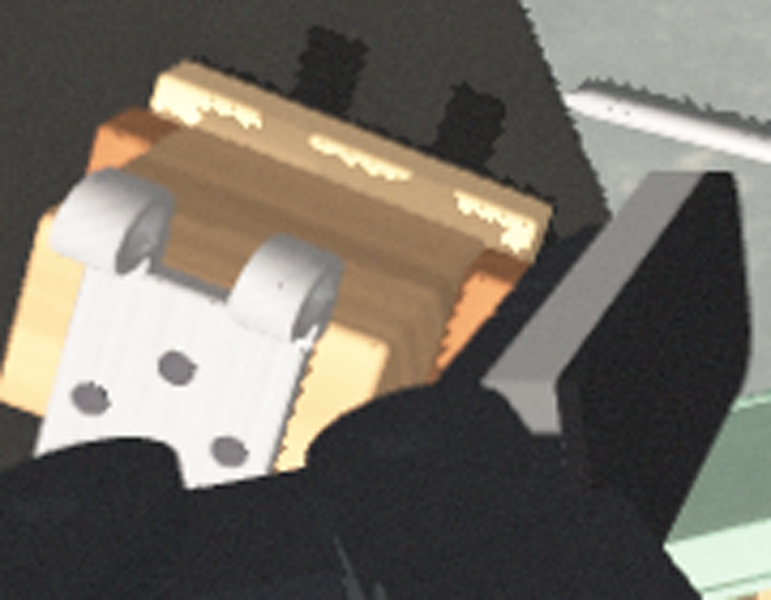

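```bash
python3 - <<'E'
from h import *
f=dict(np.load('f_wrist1.npz'))
c=np.array([(152,60),(447,60),(438,426),(155,423),(294,500)])
uv=np.c_[230+c[:,0]/6-.42,145+c[:,1]/6-.42]
p=plane(f,uv,0.006); p[4]=plane(f,uv[4:],0.02)[0]; print(p); print(depth(f,uv[:5]))
for i in range(4): d=p[(i+1)%4]-p[i]; print(np.hypot(*d[:2])*1000,np.degrees(np.arctan2(d[1],d[0])))
C=p[:4].mean(0); xa=p[[2,3]].mean(0)-p[[0,1]].mean(0); a=np.arctan2(xa[1],xa[0]); print(C,np.degrees(a))
G=C[:2]+.004*np.array([np.cos(a),np.sin(a)]); print('grip',G)
print('knuckle top pred', C[:2]+.045*np.array([np.cos(a),np.sin(a)]))
plan([G[0],G[1],0.1],tR(np.degrees(a)+90))
E
```

```text
[[ 0.5288  0.0178  0.006 ]
 [ 0.5644  0.0523  0.006 ]
 [ 0.6088  0.0059  0.006 ]
 [ 0.5726 -0.0284  0.006 ]
 [ 0.5969 -0.0182  0.02  ]]
[[ 0.529   0.0169 -0.0006]
 [ 0.5651  0.0521  0.0005]
 [ 0.61    0.0052  0.0014]
 [ 0.5737 -0.0302 -0.0007]
 [ 0.5971 -0.0184  0.0192]]
49.5864242070863 44.119940420001775
64.20031540653345 -46.23552149897242
49.866574822501335 -136.51813444741478
63.64733504210491 133.51197116746326
[0.5687 0.0119 0.006 ] -46.361229078975406
grip [0.5714 0.009 ]
knuckle top pred [ 0.5997 -0.0207]
turn deg [-0.04  0.45  0.01] shift (before turn axes) mm [ -0.7 126.2  -9. ] shift(after-turn axes) [ -0.6 126.3  -9. ]
```

```bash
python3 - <<'E'
from h import *
f=dict(np.load('f_wrist1.npz'))
print('tray',depth(f,[(312,293),(325,320),(322,345),(250,310),(180,330)]))
P=cloud(f); T=np.linalg.inv(tool()); Q=P@T[:3,:3].T+T[:3,3]
for u,v in [(168,273),(165,276),(150,272),(120,320),(396,273),(410,275),(440,320)]: print(u,v,Q[v,u]*1000)
z=f['z_map']
for n,sl in [('L',(slice(262,340),slice(100,178))),('R',(slice(262,340),slice(385,470)))]:
    q=Q[sl].reshape(-1,3); q=q[(q[:,1]<.02)&(q[:,1]>-.1)]; print(n,len(q),'max y',np.nanpercentile(q[:,1]*1000,[90,97,99.5]), np.nanmin(q,0)*1000,np.nanmax(q,0)*1000)
E
```

```text
tray [[ 0.6771 -0.0482  0.0147]
 [ 0.6728 -0.0361  0.0855]
 [ 0.69   -0.0563  0.0854]
 [ 0.6407 -0.1088  0.0196]
 [ 0.6008 -0.1801  0.0228]]
168 273 [-42.5898 -18.7207  11.3916]
165 276 [-42.7825 -21.7412  11.6265]
150 272 [-49.2115 -19.2255  12.0315]
120 320 [-46.8659 -51.3288  12.0348]
396 273 [ 43.377  -20.4422  12.2555]
410 275 [ 48.2804 -21.5665  11.9736]
440 320 [ 47.3279 -50.109   11.2799]
L 3879 max y [-20.9976 -16.4222 -13.9156] [-56.8564 -62.8715  -9.8807] [-39.101  -12.5604  15.6497]
R 4055 max y [-21.2251 -16.6715 -13.8065] [ 39.2288 -63.1603 -10.1695] [ 56.5679 -12.6878  15.8233]
```

```bash
python3 -m jog '0 0.45 0 -0.6 34 -3 0.73;0 0 0 0 34 -3 0.73;0 0 0 0 34 -3 0.73;0 0 0 0 34 0 0.73;0 0 0 0 30 0 0.73' 40;  python3 -m jog '0 0 0 0 0 0 0.73;0 0 0 0 0 0 0.73;0 0 0 0 0 0 0.73;0 0 0 0 0 0 0.73;0 0 0 0 0 0 0.73'; python3 - <<'E'
from h import *
plan([0.5714,0.009,0.06],tR(43.64)); print(r.get_obs()['contact_force'])
f=grab('wrist','wrist2.png'); np.savez('f_wrist2.npz',**f)
P=cloud(f); T=np.linalg.inv(tool()); Q=P@T[:3,:3].T+T[:3,3]
for n,s in [('L',-1),('R',1)]:
    q=Q[np.isfinite(Q[...,0])&(s*Q[...,0]>.02)&(s*Q[...,0]<.055)&(abs(Q[...,2])<.012)&(Q[...,1]<.01)]; print(n,len(q),'max y',np.nanpercentile(q[:,1]*1000,[90,97,99.5]),np.nanmin(q,0)*1000,np.nanmax(q,0)*1000)
E
```

```text
clock: 3.12
tcp_pos: [0.5713, 0.0084, 0.0585]
orientation: [-1.487, -0.595, 0.595]
contact_force: [-0.0, -0.4, -0.7]
grip_width: 0.0626
clock: 3.53
tcp_pos: [0.5734, 0.0077, 0.0624]
orientation: [-1.489, -0.597, 0.591]
contact_force: [0.0, -0.1, -0.1]
grip_width: 0.0624
turn deg [ 0.11 -0.12  0.18] shift (before turn axes) mm [-0.5  2.4  2.3] shift(after-turn axes) [-0.5  2.4  2.3]
[ 0.0153 -0.122  -0.0558]
L 7885 max y [-22.9578 -13.526   -7.7814] [-54.9995 -87.0094 -11.8657] [-30.5539  -5.3395  11.9994]
R 7909 max y [-23.1195 -13.6485  -7.9681] [ 30.6144 -86.8552 -11.7835] [54.9984 -5.6216 11.9995]
```

View pics/wrist2.png

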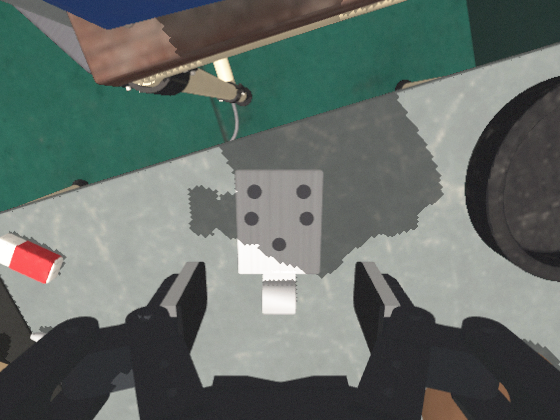

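```bash
python3 - <<'E'
from h import *
f=dict(np.load('f_wrist2.npz'))
p=plane(f,np.array([(236,170),(323,170),(321,275),(238,274)])-.0,0.006)
for i in range(4): d=p[(i+1)%4]-p[i]; print(np.hypot(*d[:2])*1000,np.degrees(np.arctan2(d[1],d[0])))
C=p.mean(0); xa=p[[2,3]].mean(0)-p[[0,1]].mean(0); a=np.arctan2(xa[1],xa[0]); G=C[:2]+.004*np.array([np.cos(a),np.sin(a)]); print(np.degrees(a),'grip',G)
plan([.5714,.009,-0.001],tR(43.64))
plan([G[0],G[1],-0.001],tR(np.degrees(a)+90))
E
```

```text
48.71010955248598 43.50253202443217
64.5541436479927 -45.62195547082258
50.62415369738728 -137.31889185687564
63.82752247203989 132.6744464419323
-46.468933103080225 grip [0.5719 0.0089]
turn deg [ 0.09 -0.13  0.16] shift (before turn axes) mm [-0.5 63.1  2.3] shift(after-turn axes) [-0.3 63.1  2.2]
turn deg [ 0.09 -0.02  0.16] shift (before turn axes) mm [-0.1 63.1  1.9] shift(after-turn axes) [ 0.1 63.1  1.8]
```

```bash
python3 -m jog '0 0 0 0 15 2 0.73;0 0 0 0 15 0 0.73;0 0 0 0 15 0 0.73;0 0 0 0 12 0 0.73;0 0 0 0 0 0 0.73'; python3 -m jog '0 0 0 0 0 0 0.73;0 0 0 0 0 0 0.73;0 0 0 0 0 0 0.73;0 0 0 0 0 0 0.73;0 0 0 0 0 0 0.73'; python3 - <<'E'
from h import *
plan([.5715,.009,-0.001],tR(43.64))
E
```

```text
clock: 4.0
tcp_pos: [0.5694, 0.009, 0.0019]
orientation: [-1.487, -0.592, 0.596]
contact_force: [-0.2, -0.2, -0.2]
grip_width: 0.0622
clock: 4.42
tcp_pos: [0.5709, 0.0089, 0.0039]
orientation: [-1.488, -0.595, 0.593]
contact_force: [0.1, -0.7, -0.2]
grip_width: 0.0623
turn deg [ 0.03 -0.14  0.05] shift (before turn axes) mm [ 0.5  4.9 -0.3] shift(after-turn axes) [ 0.5  4.9 -0.3]
```

```bash
python3 -m jog '0 0 0 0 2 0 0.73;0 0 0 0 2 0 0.73;0 0 0 0 0 0 0.73;0 0 0 0 0 0 0.73;0 0 0 0 0 0 0.73'; python3 -m jog '0 0 0 0 0.5 0 0.65;0 0 0 0 0 0 0.6;0 0 0 0 0 0 0.58;0 0 0 0 0 0 0.5;0 0 0 0 0 0 0.4' 50; python3 -m jog '0 0 0 0 0 0 0.4;0 0 0 0 0 0 0.4;0 0 0 0 0 0 0.4;0 0 0 0 0 0 0.4;0 0 0 0 0 0 0.4'; python3 - <<'E'
from h import *
print(tool())
grab('wrist','wrist3.png')
E
```

```text
clock: 4.83
tcp_pos: [0.5704, 0.0089, -0.0008]
orientation: [-1.488, -0.594, 0.594]
contact_force: [-0.0, -0.6, 0.4]
grip_width: 0.0624
clock: 5.25
tcp_pos: [0.5708, 0.009, -0.0007]
orientation: [-1.488, -0.594, 0.593]
contact_force: [-1.8, 0.7, 5.3]
grip_width: 0.0479
clock: 5.67
tcp_pos: [0.5707, 0.009, -0.0007]
orientation: [-1.488, -0.594, 0.593]
contact_force: [-2.3, 0.4, 4.6]
grip_width: 0.0478
[[ 0.7253  0.0005 -0.6884  0.5707]
 [ 0.6884  0.0004  0.7253  0.009 ]
 [ 0.0006 -1.     -0.     -0.0007]
 [ 0.      0.      0.      1.    ]]
```

View pics/wrist3.png

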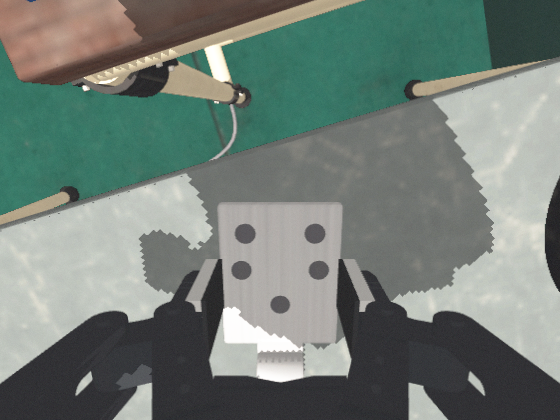

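```bash
python3 -m jog '0 0 0 0 -3 0 0.4;0 0 0 0 -8 0 0.4;0 0 0 0 -15 0 0.4;0 0 0 0 -20 0 0.4;0 0 0 0 -20 0 0.4' 60; python3 -m jog '0 0 0 0 -30 0 0.4;0 0 0 0 -30 0 0.4;0 0 0 0 -30 0 0.4;0 0 0 0 0 0 0.4;0 0 0 0 0 0 0.4'; python3 - <<'E'
from h import *
o=r.get_obs(); print(tool(),o['contact_force'],o['moment'])
f=grab('wrist','wrist4.png');np.savez('f_wrist4.npz',**f)
f=grab('side','side4.png');np.savez('f_side4.npz',**f)
E
```

```text
clock: 6.13
tcp_pos: [0.5698, 0.0086, 0.0654]
orientation: [-1.488, -0.592, 0.595]
contact_force: [-0.2, 0.4, -0.9]
grip_width: 0.0477
clock: 6.55
tcp_pos: [0.5716, 0.0089, 0.1569]
orientation: [-1.489, -0.597, 0.59]
contact_force: [0.4, 0.2, -0.9]
grip_width: 0.0477
[[ 0.7254  0.0039 -0.6883  0.5716]
 [ 0.6883  0.001   0.7254  0.0089]
 [ 0.0035 -1.     -0.0019  0.1569]
 [ 0.      0.      0.      1.    ]] [ 0.4213  0.1984 -0.8772] [ 0.029  -0.0043 -0.0149]
```

View pics/wrist4.png

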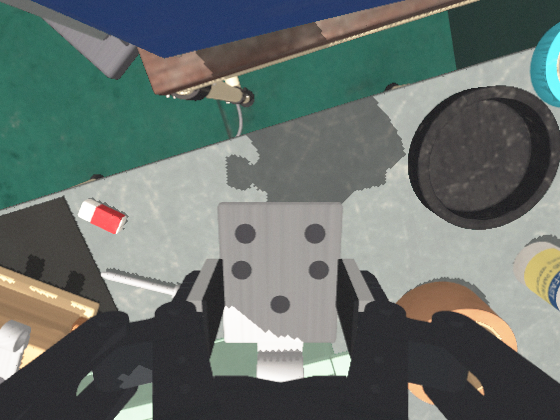

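View pics/side4.png

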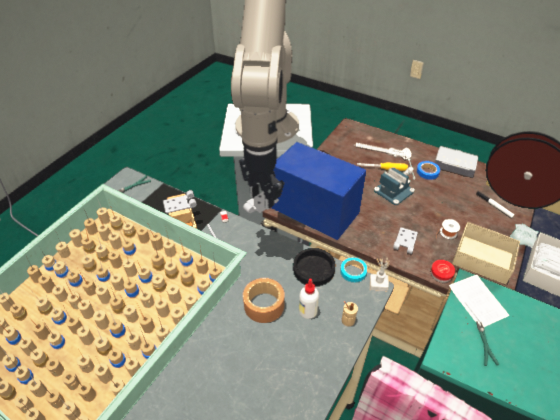

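```bash
python3 - <<'E'
from h import *
f=dict(np.load('f_wrist1.npz'))
c=np.array([(105,205),(275,270),(180,367),(90,398),(230,450)])/4.283+[0,230]
p=depth(f,c); print(p); d=p[1]-p[0]; print('line az',np.degrees(np.arctan2(d[1],d[0])),np.hypot(*d)*1000 if 0 else np.linalg.norm(d)*1000)
m=p[:2].mean(0); print(m)
f=dict(np.load('f_wrist4.npz')); T=tool(); Ti=np.linalg.inv(T)
uv=np.array([(219,203),(342,203),(338.5,342),(222,342)],float)
o,dd=rays(f,uv); o=Ti[:3,:3]@o+Ti[:3,3]; dd=dd@Ti[:3,:3].T
t=(-.0067-o[1])/dd[:,1]; q=(o+dd*t[:,None])*1000; print(q,q.mean(0)); 
print((depth(f,uv+[(3,3),(-3,3),(-3,-3),(3,-3)])@Ti[:3,:3].T+Ti[:3,3])*1000)
print((depth(f,[(230,210),(330,210),(280,250),(240,320),(320,320),(280,330)])@Ti[:3,:3].T+Ti[:3,3])*1000)
E
```

```text
[[ 0.4532 -0.1933  0.0828]
 [ 0.4874 -0.1806  0.083 ]
 [ 0.4849 -0.2236  0.0737]
 [ 0.4747 -0.2456  0.0726]
 [ 0.5049 -0.2349  0.0724]]
line az 20.363827288521666 36.38822599477079
[ 0.4703 -0.1869  0.0829]
[[-23.1981  -6.7     33.5463]
 [ 26.006   -6.7     33.4866]
 [ 27.6331  -6.7    -31.4731]
 [-24.9743  -6.7    -31.2923]] [ 1.3666 -6.7     1.0668]
[[-21.7608  -8.5073  32.7958]
 [ 24.6026  -8.1617  32.643 ]
 [ 25.8877  -8.3985 -28.6564]
 [-23.072   -9.4604 -27.7246]]
[[-18.475   -9.8356  31.5259]
 [ 20.8487  -9.7555  31.4513]
 [  1.1708  -9.6384  14.5212]
 [-16.1488  -9.4713 -18.1295]
 [ 18.5993  -8.8969 -18.6088]
 [  1.1807  -8.8203 -23.628 ]]
```

```bash
python3 - <<'E'
from h import *
im=cv2.imread('pics/wrist4.png'); cv2.imwrite('pics/zoom4.png',cv2.resize(im[190:390,200:360],(640,800)[::1],interpolation=cv2.INTER_CUBIC)[:600*2])
a=cv2.resize(im[190:390,200:360],(480,600),interpolation=cv2.INTER_CUBIC); cv2.imwrite('pics/zoom4.png',a)
E
```

```text
(no output)
```

View pics/zoom4.png

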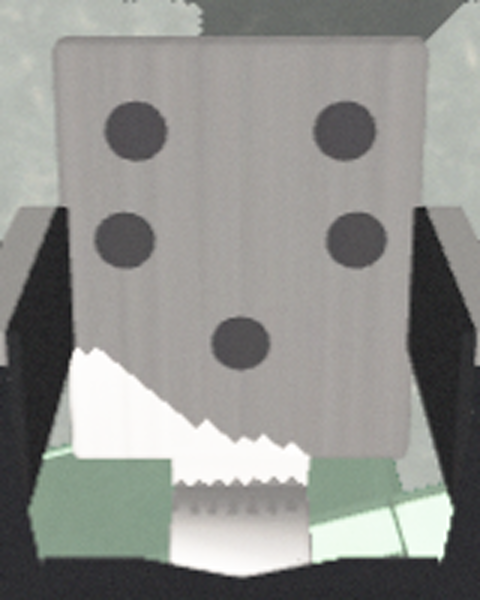

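```bash
cat >> h.py <<'E'
def pnp(f,uv,obj):
    K=np.array([[f['fx'],0,f['cx']],[0,f['fy'],f['cy']],[0,0,1]])
    ok,rv,tv=cv2.solvePnP(np.float64(obj),np.float64(uv),K,np.array([f['k1'],0,0,0,0.]),flags=cv2.SOLVEPNP_ITERATIVE)
    M=np.eye(4); M[:3,:3]=cv2.Rodrigues(rv)[0]; M[:3,3]=tv.ravel(); F=np.diag([1,-1,-1,1.]); return F@M  # obj->cam (y up)
E
python3 - <<'E'
from h import *
f=dict(np.load('f_wrist4.npz')); H=np.array(f['hand_eye'])
z=np.array([(52,38),(428,38),(408.5,458),(76.5,458)]); uv=np.c_[200+z[:,0]/3-.33,190+z[:,1]/3-.33]
# leaf_grip frame: front edge(no knuckle) x=-36, knuckle edge x=28 ; image left = tool -x ; leaf y = tool x
obj=np.array([(-36,-25,3),(-36,25,3),(28,25,3),(28,-25,3)])/1000
M=H@pnp(f,uv,obj); print(M); print('axis in tool mm',(M@[.041,0,.007,1])[:3]*1000)
Hi=np.linalg.inv(H);o=H[:3,3]; _,d=rays(f,uv); d=d@f['c2w'][:3,:3]@H[:3,:3].T
for y in (-.0067,-.009):
    q=(o+d*((y-o[1])/d[:,1])[:,None])*1000; print(q)
E
```

```text
[[ 0.0055  0.9999 -0.0101 -0.0001]
 [-0.0243 -0.01   -0.9997 -0.0019]
 [-0.9997  0.0057  0.0243 -0.001 ]
 [ 0.      0.      0.      1.    ]]
axis in tool mm [  0.077   -9.9268 -41.8288]
[[-24.8719  -6.7     35.794 ]
 [ 24.3261  -6.7     35.8061]
 [ 24.6132  -6.7    -28.2217]
 [-24.396   -6.7    -28.2252]]
[[-24.456   -9.      36.3911]
 [ 23.9108  -9.      36.403 ]
 [ 24.193   -9.     -26.543 ]
 [-23.9882  -9.     -26.5464]]
```

```bash
python3 -m jog '0 4.3 0 0 -19 0 0.4;0 4.3 0 0 -19 0 0.4;0 4.3 0 0 -19 0 0.4;0 4.3 0 0 -19 0 0.4;0 4.4 0 0 -17 0 0.4'; python3 - <<'E'
from h import *
plan([0.496,-0.255,0.25],tR(22))
E
```

```text
clock: 7.07
tcp_pos: [0.5696, 0.0087, 0.2472]
orientation: [-1.551, -0.295, 0.299]
contact_force: [-0.3, 0.6, -1.1]
grip_width: 0.0473
turn deg [-0.02 -0.32 -0.17] shift (before turn axes) mm [-165.8   -2.4 -217.9] shift(after-turn axes) [-167.    -2.8 -217. ]
```

```bash
python3 -m jog '0 0 0 -21 0 -27 0.4;0 0 0 -21 0 -27 0.4;0 0 0 -21 0 -27 0.4;0 0 0 -21 0 -27 0.4;0 0 0 -21 0 -27 0.4'; python3 -m jog '0 0 0 -21 0 -27 0.4;0 0 0 -21 0 -27 0.4;0 0 0 -20 0 -27 0.4;0 0 0 0 0 0 0.4;0 0 0 0 0 0 0.4'; python3 -m jog '0 0 0 0 0 0 0.4;0 0 0 0 0 0 0.4;0 0 0 0 0 0 0.4;0 0 0 0 0 0 0.4;0 0 0 0 0 0 0.4';python3 - <<'E'
from h import *
f=grab('wrist','wrist5.png');np.savez('f_wrist5.npz',**f)
E
```

```text
clock: 7.48
tcp_pos: [0.5218, -0.1567, 0.2463]
orientation: [-1.549, -0.298, 0.302]
contact_force: [0.9, 0.1, -1.6]
grip_width: 0.0476
clock: 7.9
tcp_pos: [0.4941, -0.2559, 0.2465]
orientation: [-1.55, -0.293, 0.298]
contact_force: [-0.0, 0.6, -1.0]
grip_width: 0.0476
clock: 8.32
tcp_pos: [0.4965, -0.2529, 0.2477]
orientation: [-1.549, -0.301, 0.301]
contact_force: [-0.2, 0.4, -1.1]
grip_width: 0.0473
```

View pics/wrist5.png

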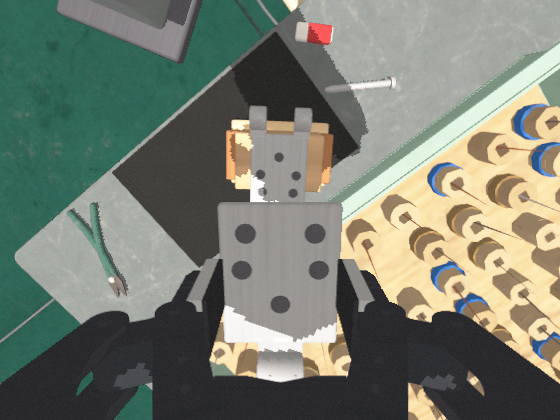

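```bash
python3 - <<'E'
from h import *
im=cv2.imread('pics/wrist5.png'); cv2.imwrite('pics/zoom5.png',cv2.resize(im[98:208,215:345],(780,660),interpolation=cv2.INTER_CUBIC)[:600])
E
```

```text
(no output)
```

View pics/zoom5.png

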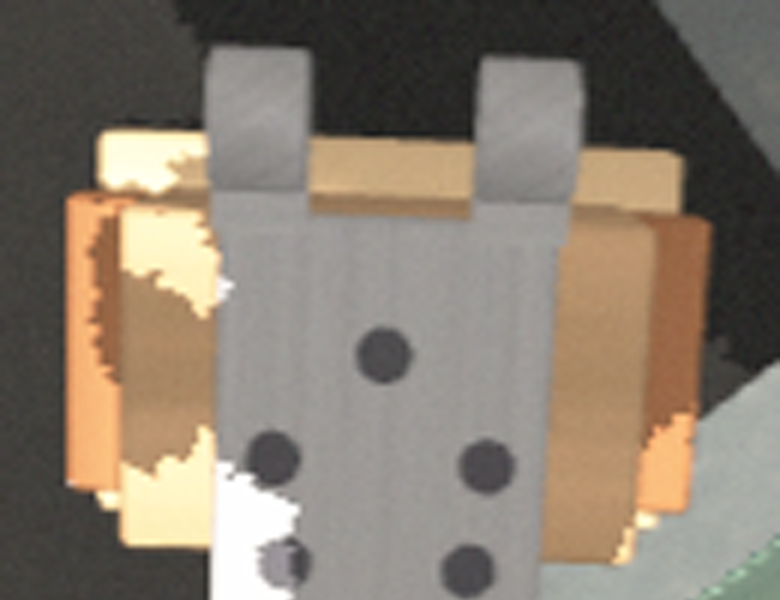

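```bash
python3 - <<'E'
from h import *
f=dict(np.load('f_wrist5.npz')); cam=f['c2w'][:3,3]; print(cam)
P=lambda z:np.c_[215+np.array(z)[:,0]/6-.42,98+np.array(z)[:,1]/6-.42]
k=plane(f,P([(206.5,47),(311.5,47),(480,58),(583,61)]),.076)
print(k); print(np.linalg.norm(np.diff(k,axis=0),axis=1)*1000)
d=k[3]-k[0]; a=np.degrees(np.arctan2(d[1],d[0])); print('az y',a, 'total',np.linalg.norm(d)*1000)
# plate front edge corners at z .072 , side edges
q=plane(f,P([(213,213),(560,243),(305,213),(472,217),(210,560),(541,560)]),.072); print(q)
for i,j in [(2,3),(4,5),(4,0),(5,1)]: d=q[j]-q[i]; print(i,j,np.linalg.norm(d)*1000,np.degrees(np.arctan2(d[1],d[0])))
h=plane(f,P([(384,355),(273,459),(487,466)]),.072); d=h[2]-h[1]; print('holes az',np.degrees(np.arctan2(d[1],d[0])))
u,v=P([(260,110)])[0],P([(530,120)])[0]; print(depth(f,[u,v]))
def axis(a):
    yy=np.array([np.cos(np.radians(a)),np.sin(np.radians(a)),0]); xx=np.array([yy[1],-yy[0],0]); m=(k[0]+k[3])/2; return m+.010*xx
for A in (18,19,20): print(A,axis(A))
E
```

```text
[ 0.4693 -0.1874  0.3905]
[[ 0.4442 -0.1945  0.076 ]
 [ 0.4579 -0.189   0.076 ]
 [ 0.4804 -0.1815  0.076 ]
 [ 0.494  -0.1764  0.076 ]]
[14.7504 23.7301 14.5041]
az y 19.965985691874675 total 52.966347320308955
[[ 0.4529 -0.2159  0.072 ]
 [ 0.5013 -0.2009  0.072 ]
 [ 0.4653 -0.2109  0.072 ]
 [ 0.488  -0.2023  0.072 ]
 [ 0.4708 -0.2643  0.072 ]
 [ 0.5173 -0.2455  0.072 ]]
2 3 24.246879130277065 20.668100656707743
4 5 50.18752909739705 22.012283810572523
4 0 51.57733360182219 110.21994874624524
5 1 47.306023246481594 109.7401648449873
holes az 20.118492347413138
[[ 0.4548 -0.1992  0.0875]
 [ 0.4895 -0.1866  0.087 ]]
18 [ 0.4722 -0.1949  0.076 ]
19 [ 0.4723 -0.1949  0.076 ]
20 [ 0.4725 -0.1948  0.076 ]
```

```bash
python3 - <<'E'
from h import *
plan([0.4412,-0.1088,0.15],tR(20))
E
```

```text
turn deg [-0.01  1.97  0.  ] shift (before turn axes) mm [  2.8  97.8 154.6] shift(after-turn axes) [ -2.5  97.7 154.6]
```

```bash
python3 -m jog '0 2 0 0 0 30 0.4;0 0 0 -1 0 34 0.4;0 0 0 -1 15 34 0.4;0 0 0 -0.5 20 30 0.4;0 0 0 0 20 26.5 0.4'; python3 -m jog '0 0 0 0 20 0 0.4;0 0 0 0 20 0 0.4;0 0 0 0 0 0 0.4;0 0 0 0 0 0 0.4;0 0 0 0 0 0 0.4'; python3 - <<'E'
from h import *
plan([0.4412,-0.1088,0.0654],tR(20)); print(tool())
f=grab('scene','scene6.png');np.savez('f_scene6.npz',**f)
f=grab('wrist','wrist6.png');np.savez('f_wrist6.npz',**f)
im=cv2.imread('pics/scene6.png'); cv2.imwrite('pics/zoom6.png',cv2.resize(im[130:220,240:360],(800,600),interpolation=cv2.INTER_CUBIC))
E
```

```text
clock: 8.78
tcp_pos: [0.4398, -0.1078, 0.1927]
orientation: [-1.553, -0.275, 0.272]
contact_force: [1.1, 0.2, -2.2]
grip_width: 0.0479
clock: 9.2
tcp_pos: [0.441, -0.1103, 0.1538]
orientation: [-1.554, -0.273, 0.271]
contact_force: [0.3, 0.3, -0.3]
grip_width: 0.0473
turn deg [ 0.04 -0.14  0.06] shift (before turn axes) mm [ 0.6 88.4  1.4] shift(after-turn axes) [ 0.7 88.4  1.3]
[[ 0.9405  0.0013 -0.3398  0.441 ]
 [ 0.3398 -0.0003  0.9405 -0.1103]
 [ 0.0011 -1.     -0.0007  0.1538]
 [ 0.      0.      0.      1.    ]]
```

View pics/zoom6.png

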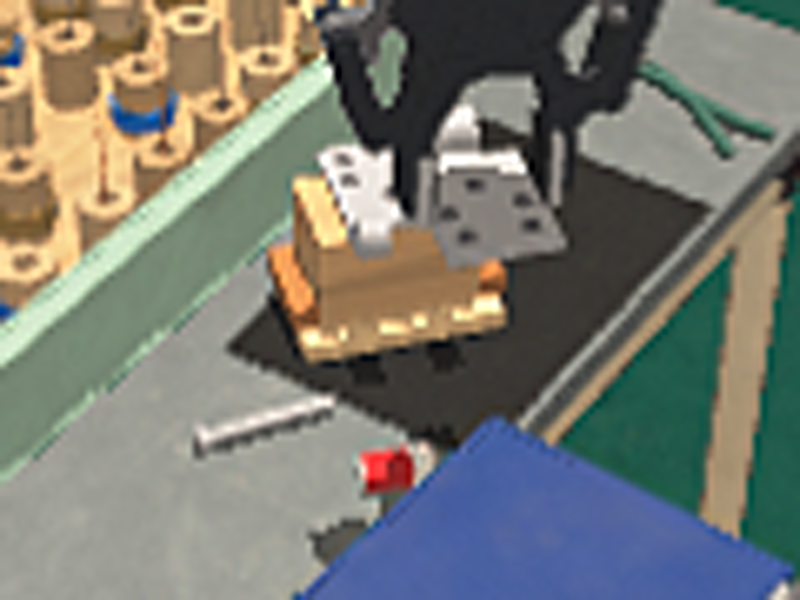

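View pics/wrist6.png

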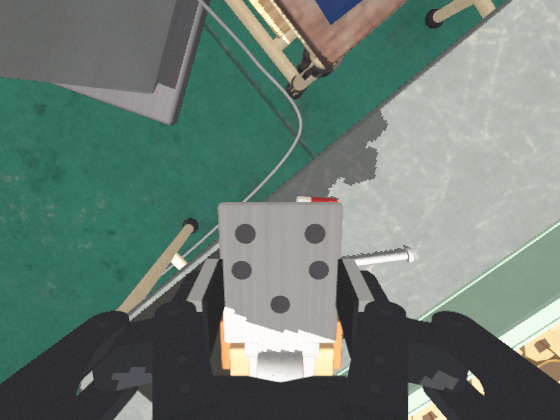

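```bash
python3 -m jog '0 0 0 0.5 20 1.3 0.4;0 0 0 0 20 0 0.4;0 0 0 0 20 0 0.4;0 0 0 0 18 0 0.4;0 0 0 0 10 0 0.4'; python3 -m jog '0 0 0 0 0 0 0.4;0 0 0 0 0 0 0.4;0 0 0 0 0 0 0.4;0 0 0 0 0 0 0.4;0 0 0 0 0 0 0.4'; python3 - <<'E'
from h import *
plan([0.4583,-0.1558,0.0654],tR(20)); print(tool())
f=grab('wrist','wrist7.png');np.savez('f_wrist7.npz',**f)
im=cv2.imread('pics/wrist7.png'); cv2.imwrite('pics/zoom7.png',cv2.resize(im[320:400,200:360],(800,400),interpolation=cv2.INTER_CUBIC))
E
```

```text
clock: 9.72
tcp_pos: [0.4403, -0.1085, 0.0641]
orientation: [-1.553, -0.272, 0.273]
contact_force: [0.7, 0.3, -1.0]
grip_width: 0.0474
clock: 10.13
tcp_pos: [0.441, -0.1084, 0.0657]
orientation: [-1.554, -0.274, 0.271]
contact_force: [0.3, 0.8, -0.8]
grip_width: 0.048
turn deg [ 0.03 -0.09  0.1 ] shift (before turn axes) mm [  0.2   0.3 -50.5] shift(after-turn axes) [  0.1   0.3 -50.5]
[[ 0.9402  0.0019 -0.3405  0.441 ]
 [ 0.3405  0.0002  0.9402 -0.1084]
 [ 0.0018 -1.     -0.0005  0.0657]
 [ 0.      0.      0.      1.    ]]
```

View pics/zoom7.png

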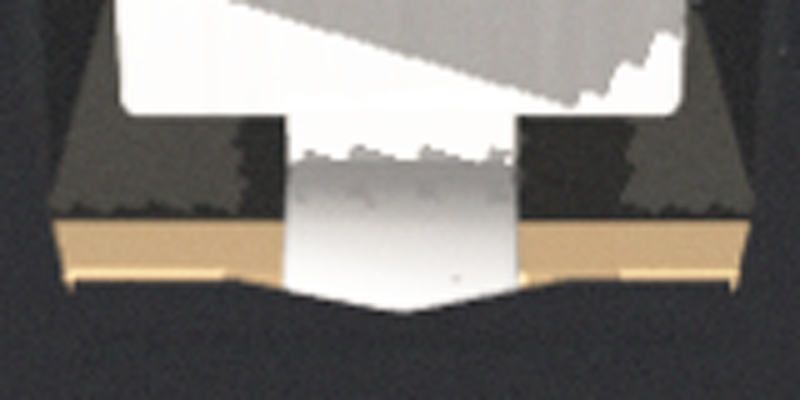

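```bash
python3 -m jog '0 0 0 0 0 -6 0.4;0 0 0 0 0 -8 0.4;0 0 0 0 0 -8 0.4;0 0 0 0 0 -5 0.4;0 0 0 0 0 0 0.4'; python3 -m jog '0 0 0 0 0 0 0.4;0 0 0 0 0 0 0.4;0 0 0 0 0 0 0.4;0 0 0 0 0 0 0.4;0 0 0 0 0 0 0.4'; python3 - <<'E'
from h import *
plan([0.4583,-0.1558,0.0654],tR(20)); 
f=grab('wrist','wrist8.png');np.savez('f_wrist8.npz',**f)
im=cv2.imread('pics/wrist8.png'); cv2.imwrite('pics/zoom8.png',cv2.resize(im[320:400,200:360],(800,400),interpolation=cv2.INTER_CUBIC))
E
```

```text
clock: 10.6
tcp_pos: [0.45, -0.1356, 0.065]
orientation: [-1.555, -0.271, 0.27]
contact_force: [0.1, -0.2, -1.3]
grip_width: 0.0479
clock: 11.02
tcp_pos: [0.4493, -0.1335, 0.0647]
orientation: [-1.553, -0.273, 0.273]
contact_force: [-0.3, -0.7, -1.0]
grip_width: 0.0472
turn deg [-0.01 -0.07 -0.01] shift (before turn axes) mm [  0.9  -0.7 -24. ] shift(after-turn axes) [  0.8  -0.7 -24. ]
```

View pics/zoom8.png

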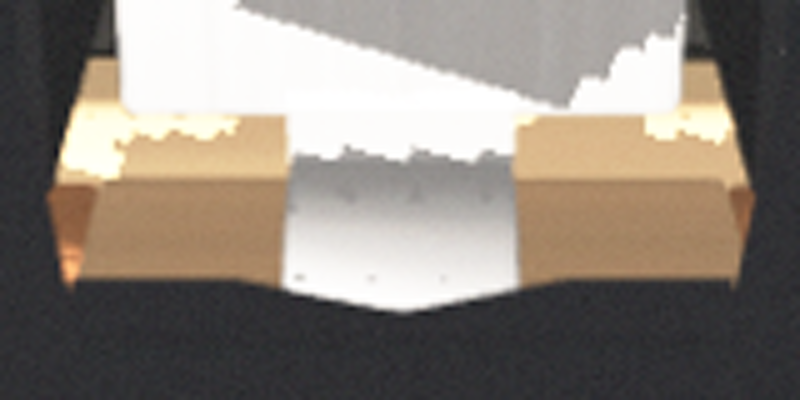

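```bash
python3 -m jog '0 0 0 0.9 -0.7 0 0.4;0 0 0 0 0 0 0.4;0 0 0 0 0 -3 0.4;0 0 0 0 0 -3 0.4;0 0 0 0 0 0 0.4'; python3 -m jog '0 0 0 0 0 -3 0.4;0 0 0 0 0 -3 0.4;0 0 0 0 0 0 0.4;0 0 0 0 0 0 0.4;0 0 0 0 0 0 0.4'; python3 - <<'E'
from h import *
plan([0.4583,-0.1558,0.0654],tR(20)); 
f=grab('wrist','wrist9.png');np.savez('f_wrist9.npz',**f)
im=cv2.imread('pics/wrist9.png'); cv2.imwrite('pics/zoom9.png',cv2.resize(im[320:400,200:360],(800,400),interpolation=cv2.INTER_CUBIC))
E
```

```text
clock: 11.48
tcp_pos: [0.4527, -0.1399, 0.0656]
orientation: [-1.554, -0.272, 0.272]
contact_force: [-0.0, -0.3, -1.1]
grip_width: 0.0474
clock: 11.9
tcp_pos: [0.4543, -0.1448, 0.0654]
orientation: [-1.553, -0.272, 0.273]
contact_force: [-1.1, 0.7, 0.2]
grip_width: 0.0472
turn deg [-0.01 -0.1  -0.01] shift (before turn axes) mm [  0.    0.  -11.7] shift(after-turn axes) [  0.    0.  -11.7]
```

View pics/zoom9.png

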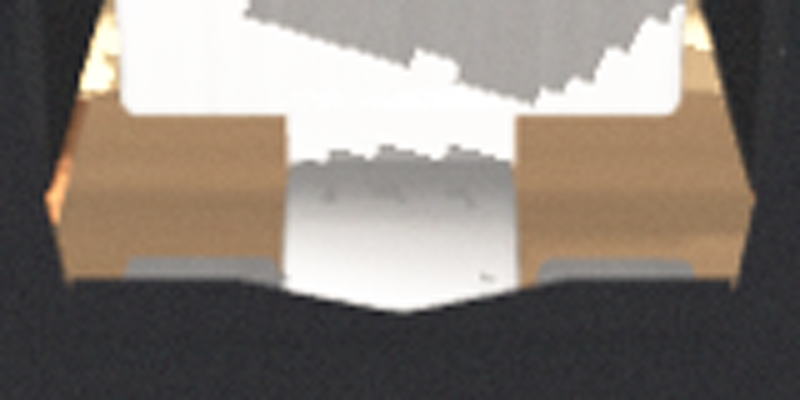

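```bash
python3 -m jog '0 0 0 0.6 0 0 0.4;0 0 0 0 0 0 0.4;0 0 0 0 0 -3 0.4;0 0 0 0 0 -3 0.4;0 0 0 0 0 0 0.4'; python3 -m jog '0 0 0 0 0 0 0.4;0 0 0 0 0 0 0.4;0 0 0 0 0 0 0.4;0 0 0 0 0 0 0.4;0 0 0 0 0 0 0.4'; python3 - <<'E'
from h import *
plan([0.4583,-0.1558,0.0654],tR(20)); 
f=grab('wrist','wrist10.png');np.savez('f_wrist10.npz',**f)
im=cv2.imread('pics/wrist10.png'); cv2.imwrite('pics/zoom10.png',cv2.resize(im[320:400,200:360],(800,400),interpolation=cv2.INTER_CUBIC))
E
```

```text
clock: 12.37
tcp_pos: [0.4573, -0.151, 0.0656]
orientation: [-1.554, -0.273, 0.272]
contact_force: [-0.7, -0.7, -0.4]
grip_width: 0.0471
clock: 12.78
tcp_pos: [0.4569, -0.1501, 0.0655]
orientation: [-1.553, -0.273, 0.273]
contact_force: [0.0, -0.7, -0.8]
grip_width: 0.0475
turn deg [-0.01 -0.09 -0.  ] shift (before turn axes) mm [-0.6  0.1 -5.8] shift(after-turn axes) [-0.7  0.1 -5.8]
```

View pics/zoom10.png

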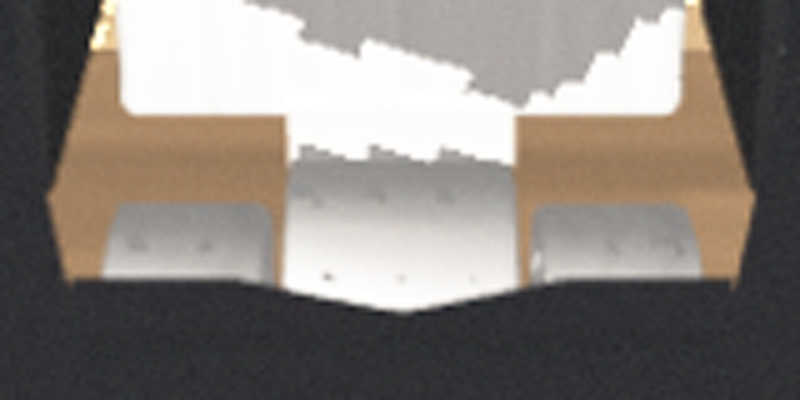

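```bash
cat > tan.py <<'E'
from h import *
import sys
def jz(f,u,v,y=-.0106):
    H=np.array(f['hand_eye']); _,d=rays(f,[(u,v)]); d=(d@f['c2w'][:3,:3]@H[:3,:3].T)[0]; o=H[:3,3]
    # 2D in (z,y): ray; axis at (za,y), distance .010, ray on +z side
    n=np.array([d[1],-d[2]])/np.hypot(d[1],d[2]) # normal in (z,y)
    if n[0]<0: n=-n
    # n.(p - a) = .010 -> solve za
    return (n@np.array([o[2],o[1]])-.010-n[1]*y)/n[0]
E
python3 - <<'E'
from tan import *
f=dict(np.load('f_wrist10.npz'))
for zx,zy in [(190,203),(615,203)]:
    for y in (-.0106,-.0086,-.0126): print(y,jz(f,200+zx/5-.4,320+zy/5-.4,y)*1000)
f=dict(np.load('f_wrist9.npz'))
for zx,zy in [(200,257),(615,260)]: print(jz(f,200+zx/5-.4,320+zy/5-.4)*1000)
E
```

```text
-0.0106 -47.460827310958166
-0.0086 -49.05823534397684
-0.0126 -45.863419277939485
-0.0106 -47.454401644879205
-0.0086 -49.05171686324323
-0.0126 -45.85708642651518
-53.40627212127454
-53.73672699753549
```

```bash
python3 -m jog '0 0 0 0 0 -2 0.4;0 0 0 0 0 -2 0.4;0 0 0 0 0 -1.9 0.4;0 0 0 0 0 0 0.4;0 0 0 0 0 0 0.4'; python3 -m jog '0 0 0 0 0 0 0.4;0 0 0 0 0 0 0.4;0 0 0 0 0 0 0.4;0 0 0 0 0 0 0.4;0 0 0 0 0 0 0.4'; python3 - <<'E'
from tan import *
plan([0.4583,-0.1558,0.0654],tR(20)); o=r.get_obs(); print(o['contact_force'],o['moment'])
f=grab('wrist','wrist11.png');np.savez('f_wrist11.npz',**f)
im=cv2.imread('pics/wrist11.png'); cv2.imwrite('pics/zoom11.png',cv2.resize(im[320:400,200:360],(800,400),interpolation=cv2.INTER_CUBIC))
P=cloud(f);T=np.linalg.inv(tool()); Q=(P@T[:3,:3].T+T[:3,3])*1000
for v in range(348,380,3): print(v,[Q[v,u][1:].round(1).tolist() for u in (230,240,265,280,295,318,328)])
for n in ['scene','side']:
    g=grab(n,n+'11.png'); np.savez(f'f_{n}11.npz',**g)
s=cv2.imread('pics/scene11.png')[135:195,260:340]; d=cv2.imread('pics/side11.png')[175:235,145:225]
cv2.imwrite('pics/zoom12.png',np.hstack([cv2.resize(a,(400,300),interpolation=cv2.INTER_CUBIC) for a in (s,d)]))
E
```

```text
clock: 13.25
tcp_pos: [0.459, -0.156, 0.0655]
orientation: [-1.554, -0.272, 0.272]
contact_force: [0.3, 0.1, -1.5]
grip_width: 0.0476
clock: 13.67
tcp_pos: [0.4589, -0.1557, 0.0655]
orientation: [-1.553, -0.273, 0.273]
contact_force: [-0.2, -0.3, -1.1]
grip_width: 0.0476
turn deg [-0.   -0.09 -0.  ] shift (before turn axes) mm [-0.6  0.1  0.1] shift(after-turn axes) [-0.6  0.1  0.1]
[-0.2126 -0.317  -1.1279] [ 0.0839 -0.005   0.0261]
348 [[23.6, -54.1], [23.8, -54.3], [-6.5, -31.5], [-5.9, -31.9], [-6.8, -31.3], [24.0, -54.4], [24.4, -54.7]]
351 [[-7.6, -32.2], [-8.5, -31.6], [-7.0, -32.7], [-6.1, -33.4], [-6.5, -33.0], [-7.4, -32.4], [-6.6, -33.0]]
354 [[-10.2, -31.8], [-10.7, -31.4], [-8.6, -33.0], [-8.8, -32.9], [-9.2, -32.5], [-9.6, -32.2], [-10.0, -31.9]]
357 [[-12.7, -31.4], [-12.6, -31.5], [-10.7, -32.9], [-10.7, -32.9], [-11.7, -32.1], [-11.1, -32.6], [-12.0, -31.9]]
360 [[-13.3, -32.4], [-13.2, -32.5], [-12.4, -33.1], [-11.9, -33.5], [-12.0, -33.4], [-13.7, -32.1], [-13.2, -32.5]]
363 [[-14.9, -32.7], [-15.5, -32.1], [-14.6, -32.9], [-13.8, -33.5], [-13.7, -33.6], [-14.4, -33.0], [-15.8, -31.9]]
366 [[-16.2, -33.1], [-15.8, -33.4], [-14.6, -34.4], [-16.5, -32.9], [-15.7, -33.5], [-16.6, -32.8], [-16.3, -33.0]]
369 [[-16.2, -34.7], [-17.9, -33.2], [-16.7, -34.2], [-16.9, -34.0], [-16.6, -34.3], [-17.2, -33.7], [-16.6, -34.3]]
372 [[-17.9, -34.7], [-18.7, -34.1], [-17.4, -35.1], [-17.6, -34.9], [-17.3, -35.2], [-17.5, -35.1], [-18.2, -34.4]]
375 [[-73.3, 11.3], [-73.2, 11.2], [-17.9, -36.2], [-16.7, -37.2], [-18.4, -35.8], [-72.5, 10.7], [-73.5, 11.4]]
378 [[-74.3, 11.3], [-73.9, 11.0], [-18.6, -37.1], [-19.6, -36.2], [-18.2, -37.4], [-72.7, 9.9], [-72.9, 10.1]]
```

View pics/zoom11.png

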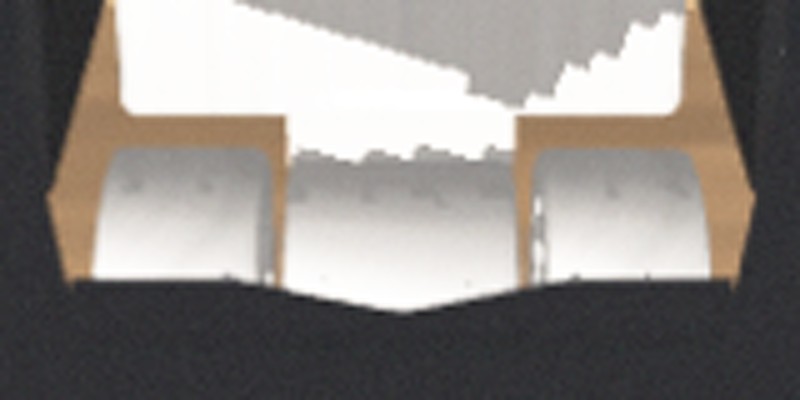

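View pics/zoom12.png

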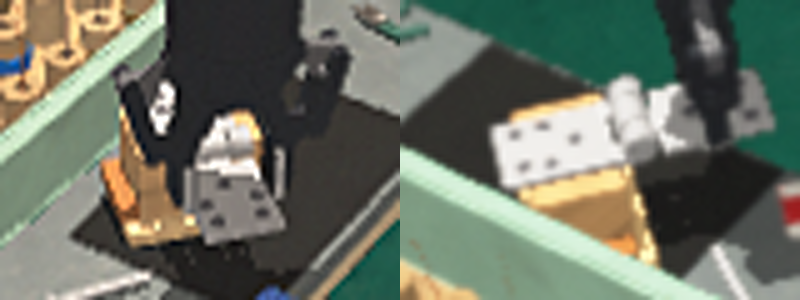

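```bash
python3 - <<'E'
from h import *
from scipy.optimize import least_squares
f=dict(np.load('f_wrist11.npz')); P=cloud(f);T=np.linalg.inv(tool()); Q=(P@T[:3,:3].T+T[:3,3])*1000
def fit(cols,rows):
    q=Q[rows[0]:rows[1],cols[0]:cols[1]].reshape(-1,3); q=q[np.isfinite(q[:,0])&(q[:,1]<-5)&(q[:,1]>-25)]
    s=least_squares(lambda c:np.hypot(q[:,2]-c[0],q[:,1]-c[1])-10,[-41,-10],loss='soft_l1'); return s.x,len(q),q[:,1].min()
for c in [(222,251),(310,337)]: print('jamb',fit(c,(353,373)))
for c in [(262,275),(275,285),(285,299),(262,299)]: print('loose',fit(c,(356,373)),fit(c,(356,380)))
E
```

```text
jamb (array([-41.7256, -10.9896]), 577, np.float64(-19.288355532288637))
jamb (array([-41.8736, -11.1227]), 538, np.float64(-18.978761389659635))
loose (array([-42.6989, -11.1559]), 221, np.float64(-18.43707470302783)) (array([-42.6899, -11.091 ]), 305, np.float64(-20.280336898735555))
loose (array([-42.7336, -11.3355]), 170, np.float64(-18.420594567194208)) (array([-42.6181, -10.8807]), 240, np.float64(-19.727537104382726))
loose (array([-42.7088, -11.2318]), 238, np.float64(-18.321030272279938)) (array([-42.64  , -10.9344]), 327, np.float64(-20.010212260649265))
loose (array([-42.7118, -11.2318]), 629, np.float64(-18.43707470302783)) (array([-42.6526, -10.9758]), 872, np.float64(-20.280336898735555))
```

```bash
python3 -m jog '0 0 0 0 0 0.5 0.4;0 0 0 0 0 0 0.4;0 0 0 0 0 0 0.4;0 0 0 0 0 0 0.4;0 0 0 0 0 0 0.4'; python3 -m jog '0 0 0 0 0 0 0.4;0 0 0 0 0 0 0.4;0 0 0 0 0 0 0.4;0 0 0 0 0 0 0.4;0 0 0 0 0 0 0.4'; python3 - <<'E'
from tan import *
from scipy.optimize import least_squares
plan([0.4583,-0.1558,0.0654],tR(20)); o=r.get_obs(); print(o['contact_force'],o['moment'],np.abs(o['qvel']).max())
f0=dict(np.load('f_wrist11.npz')); print('tangent before',[jz(f0,200+x/5-.4,320+148/5-.4)*1000 for x in (190,615)])
f=grab('wrist','wrist13.png');P=cloud(f);T=np.linalg.inv(tool()); Q=(P@T[:3,:3].T+T[:3,3])*1000
im=cv2.imread('pics/wrist13.png'); cv2.imwrite('pics/zoom13.png',cv2.resize(im[320:400,200:360],(800,400),interpolation=cv2.INTER_CUBIC))
for c in [(222,251),(310,337),(262,299)]:
    q=Q[356:373,c[0]:c[1]].reshape(-1,3); q=q[np.isfinite(q[:,0])&(q[:,1]<-5)&(q[:,1]>-25)]
    print(c,least_squares(lambda c:np.hypot(q[:,2]-c[0],q[:,1]-c[1])-10,[-41,-10],loss='soft_l1').x)
E
```

```text
clock: 14.23
tcp_pos: [0.4588, -0.1553, 0.0655]
orientation: [-1.554, -0.273, 0.273]
contact_force: [-0.8, -0.0, -0.9]
grip_width: 0.0475
clock: 14.65
tcp_pos: [0.4588, -0.1553, 0.0655]
orientation: [-1.554, -0.273, 0.273]
contact_force: [0.8, -0.1, -2.2]
grip_width: 0.0475
turn deg [-0.  -0.1 -0. ] shift (before turn axes) mm [-0.6  0.1 -0.3] shift(after-turn axes) [-0.6  0.1 -0.3]
[ 0.7971 -0.0619 -2.177 ] [ 0.0358  0.0318 -0.0116] 0.002939243377847826
tangent before [np.float64(-41.539989944636226), np.float64(-41.53328394567807)]
(222, 251) [-42.261  -11.2265]
(310, 337) [-42.4026 -11.2857]
(262, 299) [-42.6061 -10.9471]
```

View pics/zoom13.png

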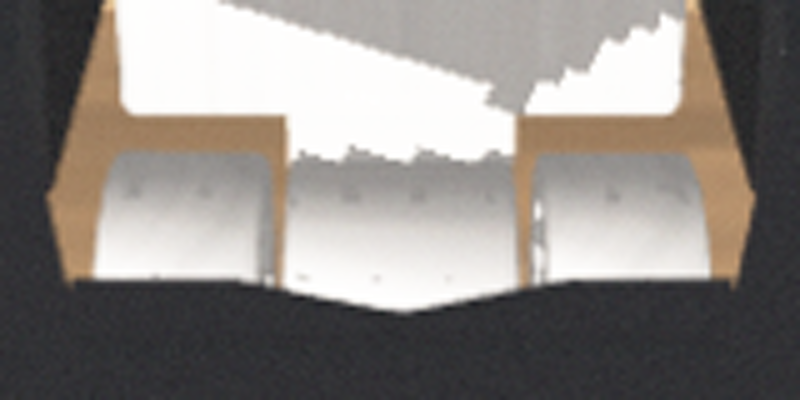

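The picture shows the leaf's knuckle (zoom columns 285–518) centred between the jamb knuckles, whose inner rims are at 272 and 531. The axes agree to about 0.3 mm, there is no contact force, and the arm is at rest.

```bash
python3 - <<'E'
from h import *
print(r.hand_in()); o=r.get_obs(); print(o['clock'],o['contact_force'],o['tcp_pos'],o['grip_width'])
E
```

```text
the job is handed in; nothing more can be done
None
the job is handed in; nothing more can be done
```

I picked up the single-knuckle leaf by its side edges and slid its knuckle into the jamb gap from the front. The job was handed in at about 14.7 s with the leaf still held there in the air, its plate reaching out from the block. I did not touch the other leaf, the pin or the eraser.

**Fit along the holes:** in the last wrist picture the gaps on either side of the knuckle are equal, to about 0.1 mm.

**Hole line:** circle fits to the wrist depth put the two knuckle axes within about 0.3 mm of each other, both in height and towards the block.

**Contact:** the wrist force stayed at about 1–2 N throughout the insertion, roughly the leaf's own weight, so nothing pressed on the jamb. The arm was at rest.

**Checks that disagreed slightly:**
- Towards the block, the fits first showed the leaf 0.85 mm too far in, while ray casting showed it in place; I backed it off by 0.5 mm.
- Along the holes, the first jamb measurement was 0.6 mm off the close-up view; I used the close-up.
- The gripper reads 47.5 mm on the 50 mm plate. The hold looked firm and did not shift.

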